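# Pour furniture knobs from a spout carton at the packing bench

## Task

Two cartons of wooden knobs lie in tipping stands on the packing bench. At the stand whose orange tote is empty, first pull the folded spout in the carton's front fully out by its tab while the carton still lies level, then lift the stand's black handle bar to tip the carton until all four knobs have poured into that tote, and lower the carton until it lies level again, spout still out. Leave the other carton, with the full tote, alone.

Things in the scene. Friction and masses are not known exactly. Their poses are not given: they have to be found in the camera images.
- spout (a joint): Spout of the right carton, a cardboard flap 82 mm wide (nearly the whole carton) and 52 mm high in the carton's front end (the end over the tote, away from the robot), hinged along its lower edge. 0 rad = folded shut (upright), grows as its top swings out over the tote, stop at 1.2 rad. It stays where it is left; opening takes about 1 N at the tab. It may start up to 0.15 rad ajar.
- spout_tab (a point): Centre of the spout's pull tab: a flat cardboard tongue 24 mm wide (along y), 5 mm thick, 48 mm long, that slants outward and up at 45 degrees from the top edge of the flap, about 0.20 m above the table; both its edges are free, so that it can be pinched across its 24 mm width from above. With the spout shut the tab centre is 22 mm in front of and 69 mm above the spout's hinge. Axes turn with the spout; shut: x from the handle to the tote (level), y along the hinge, z up.
- spout_hinge (a point): Point on the spout's hinge axis, mid width (axis = its y). It moves with the carton; 5 mm behind and 4 mm above the tipping hinge when level.
- carton (a joint): Tipping angle of carton and cradle about the stand's hinge under the carton's front end: 0 rad = lying level (rests on a stop), grows as the handle end rises and the spout dips, stop at 1.1 rad. Not sprung: lowers itself slowly by its weight if let go; about 4 N lifts it at the handle. With the spout fully out, tipping to about 1.0 rad for a second or two empties the carton.
- carton_handle (a point): Middle of the handle bar of the cradle: a black round bar 12 mm thick and 92 mm long along y (76 mm free between its side arms), at the carton's end nearer the robot, 50 mm clear of the carton's end face, 0.185 m above the table when level. It lies 195 mm behind and 55 mm above the tipping hinge. The carton is cardboard, 140 mm long, 84 mm wide, its top 0.21 m above the table. Axes turn with the carton; level: x toward the tote, y along the bar, z up.
- carton_hinge (a point): Point on the tipping hinge axis (along its y), mid width, 130 mm above the table; fixed to the stand. Its x points level from handle to tote, z up.
- carton_tote (a point): Middle of the inner floor (8 mm above the table) of the empty orange tote fixed to the stand in front of the carton; inside 152 mm (x) by 142 mm (y), walls up to 64 mm above the table. x points away from the carton, z up.
- knob1: Wooden ball knob 24 mm across with a small flat foot, 15 g; origin at the ball's centre. Starts hidden inside the carton.
- knob2: As knob1.
- knob3: As knob1.
- knob4: As knob1.
- spout_b_tab (a point): The like tab on the other carton, whose tote is already full of knobs; leave alone.
- carton_b_handle (a point): Middle of the like handle bar of the other carton; leave alone.

How it is judged:
By the outcome, as a careful person would: the job done as asked, in the order asked, and still so for the second after the job is handed in, with the robot touching nothing.
It also fails if it takes over 58 s, if anything falls off the work surface, if the arm or the gripper's body presses on something with over 40 N, if the wrist force passes 120 N, or if a joint passes its speed limit or range.

## Robot

A 6-joint arm with a two-finger parallel gripper is mounted at the origin on the work surface. World frame = base frame: x ahead of the robot, y to its left, z up, the work surface at z = 0. Lengths are in m, angles in rad, forces in N, time in s.
With the tool pointing down it reaches from about 0.375 to 0.975 m from the base axis. Payload 3.8 kg.
Tool frame: the origin (TCP) lies at the very end of the fingers, on their centre line; the grasp point (between the pads) lies 19 mm behind it; z points along the fingers, x is the direction in which the jaws open and shut, and the axes are right-handed (so a half turn about z gives the same grasp; the last joint's range is limited). The gripper opens to 85 mm and grips with 20 to 120 N. Pads are 22 mm wide; open, the fingers measure 114 mm over their backs; the gripper's body (76 mm by 85 mm) begins 54 mm behind the grasp point. The pads swing forward as they close: fully open they stand 13 mm farther back than shut.
Start: joints at [-1.373, 0.264, 1.604, -0, 1.274, -0.037], TCP at [0.157, -0.656, 0.231] pointing down, gripper open.
Joint ranges: [-2.63, 2.63], [-0.94, 2.18], [0.31, 2.57], [-1.31, 4.45], [0, 2.66], [-2.55, 2.55]. Speed limits (rad/s): [2.57, 2.57, 3.14, 3.14, 3.14, 3.14].

## Interface

Orientations are given as a rotation vector (axis times angle).
In Python, from workcell import bot gives the robot as it stands.
- The arm moves only by the tool carry_out, never from a script. Its argument "deltas" is a list of rows, each an object with "delta_pos": the shift along the tool's x, y, z in m, a list of three; "dr": the turn, a rotation vector about the tool's x, y, z in rad, a list of three. A call has 1 to 10 rows; each row shifts and turns the commanded pose from where the row before left it, along the tool's axes as they then stand; what a row does not reach is not made up. A row lasts 1/8 s, in which the tool goes at most 62.5 mm and 10.7 degrees, less where a joint would pass 70% of its speed; a pose out of reach is approached as far as the arm can. A call is refused whole if a number of a shift passes 0.0625 or a number of a turn 0.188, either way. A call with a gripper value outside its range is refused whole. "grip" is the opening, from 0 (shut) to 1 (fully open), set as the call begins (left out, the last holds). The fingers move at their own pace and stop on an object; "force" is the grip in N (left out, the last holds). Time passes only in rows, so rows that do not move let the fingers close. It gives the time, the measured TCP pose, the force and the opening at its end, in the units of the state.
- bot.read_state(): the state, without advancing time (a new reading comes with each control period).
- bot.read_camera(name): name is "scene" or "top"; returns a dict with "frame" (480x640x3 uint8, red, green, blue), "K" (3x3 intrinsics, pixels), "xyz" and "attitude" of the camera in the world. Camera axes: x right, y down, z forward; pixel columns grow to the right and rows downward; lengths in m; the calibration is good to about 2 mm. A picture is of the moment at which its call begins. There is no depth.
- bot.finish_job(): hands the job in, once; it reports no verdict.
The state is a dict: "time": time; "q": joint angles; "joint_vel": joint speeds; "joint_torque": joint torques, N m; "tool_pos": TCP position; "tcp_rot": TCP orientation; "wrist_force": force on the tool from outside, world axes, zero at the start; "torque": the same for the moment, N m; "width": opening from 0.0 (shut) to 1.0 (fully open).
Only numpy, scipy, OpenCV 4.12 (cv2) and the standard library are available. Lean on these libraries where they do the work, as an engineer would, in place of code of your own. Each camera call takes 0.05 s, during which the arm holds its last target.

## Working session

There is one attempt and no reset: what is moved stays moved. The work goes in short steps, Python scripts to look and compute and a tool call to move; the robot and the scene stay as the last step left them, time stands still between calls to the robot, and variables do not carry over. Pictures are saved under pics/ and viewed, and the job is handed in when it is done.

Besides the shell and the picture viewer there is one more tool, called after "Call:" as name(argument=value, ...), one argument or row to a line, values as JSON. carry_out: Moves the arm, as the interface text tells. Its arguments: {"type":"object","properties":{"deltas":{"type":"array"},"grip":{"type":"number"},"force":{"type":"number"}},"required":["deltas"]}

```bash
mkdir -p pics; ls
python3 - <<'E'
from workcell import bot
import cv2,pickle
s=bot.read_state();print(s)
for n in("scene","top"):
    c=bot.read_camera(n);print(n,c["K"],c["xyz"],c["attitude"])
    cv2.imwrite(f"pics/{n}0.png",c["frame"][:,:,::-1]);pickle.dump(c,open(f"{n}0.pkl","wb"))
E
```

```text
pics
{'time': 0.0, 'q': array([-1.37289243e+00,  2.64776410e-01,  1.60540599e+00, -3.23028487e-06,
        1.27366502e+00, -3.69049010e-02]), 'joint_vel': array([ 0.0008078 , -0.00183979, -0.00130774,  0.00017221, -0.00079936,
       -0.00202685]), 'joint_torque': array([ 6.18199683e-04, -5.15107083e+01, -3.67316222e+01, -1.53300562e-04,
        1.28629882e-02,  1.73516241e-05]), 'tool_pos': array([ 0.15689267, -0.65575674,  0.22992906]), 'tcp_rot': array([-2.46521224,  1.94503546,  0.00269959]), 'wrist_force': array([-0.39274866, -0.45067208, -0.71755309]), 'torque': array([-0.02473593, -0.00535735,  0.00066751]), 'width': 0.9996020875448335}
scene [[547.54382483   0.         319.80636931]
 [  0.         547.54382483 245.41346966]
 [  0.           0.           1.        ]] [ 0.96605725 -0.58676124  0.80422282] [-2.26664675 -0.66089531  0.30663403]
top [[596.09930671   0.         312.10685359]
 [  0.         596.09930671 242.33539585]
 [  0.           0.           1.        ]] [ 0.53996933 -0.02828803  1.09060802] [-2.13627019  2.20350737 -0.04646332]
```

View pics/scene0.png

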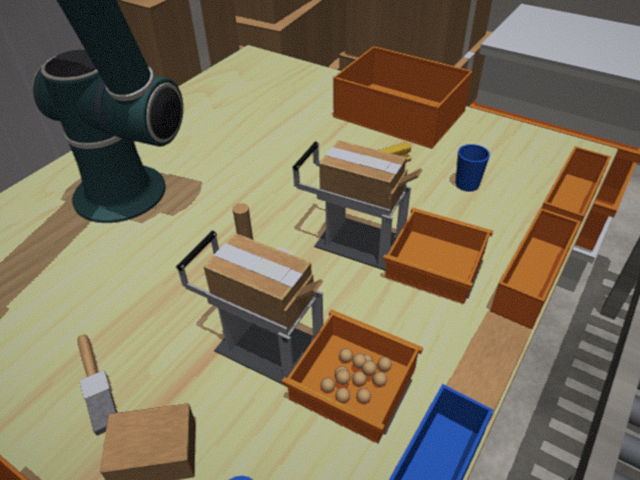

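View pics/top0.png

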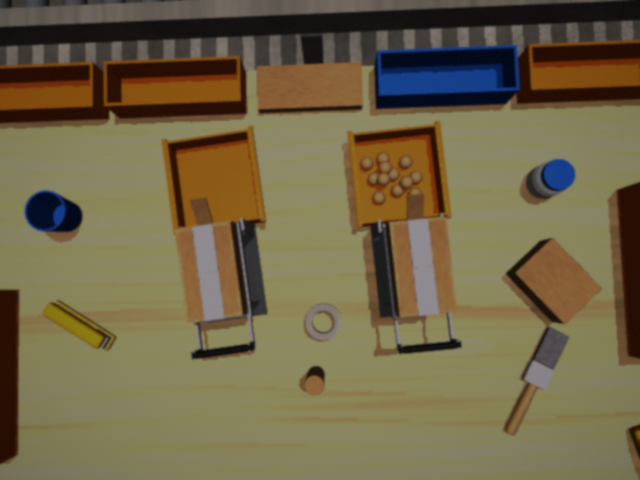

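The empty tote is the left stand in the top view (tote around px (213,178), handle bar from (192,354) to (254,348), tab around (202,210)). In the scene view it is the far stand. I'll zoom in to measure it.

```bash
cat > h.py <<'E'
import numpy as np,cv2,pickle
from scipy.spatial.transform import Rotation as R
def ray(c,u,v):
    d=np.linalg.inv(c["K"])@np.array([u,v,1.]);return R.from_rotvec(c["attitude"]).as_matrix()@d
def onz(c,u,v,z):
    d=ray(c,u,v);return c["xyz"]+d*(z-c["xyz"][2])/d[2]
def proj(c,p):
    q=R.from_rotvec(c["attitude"]).as_matrix().T@(np.asarray(p)-c["xyz"]);q=c["K"]@q;return q[:2]/q[2]
def tri(ca,a,cb,b):
    d1=ray(ca,*a);d2=ray(cb,*b);d1/=np.linalg.norm(d1);d2/=np.linalg.norm(d2)
    t=np.linalg.lstsq(np.c_[d1,-d2],cb["xyz"]-ca["xyz"],rcond=None)[0]
    p=ca["xyz"]+d1*t[0];q=cb["xyz"]+d2*t[1];return (p+q)/2,np.linalg.norm(p-q)
def ld(n): return pickle.load(open(n,"rb"))
E
python3 - <<'E'
from h import *
t=ld("top0.pkl")["frame"][:,:,::-1];s=ld("scene0.pkl")["frame"][:,:,::-1]
cv2.imwrite("pics/tz.png",cv2.resize(t[120:370,150:280],None,fx=4.6/2,fy=4.6/2,interpolation=3)[:600])
cv2.imwrite("pics/tz.png",cv2.resize(t[180:370,150:290],None,fx=3,fy=3,interpolation=3)[:600])
cv2.imwrite("pics/sz.png",cv2.resize(s[130:310,280:500],None,fx=3,fy=3,interpolation=3)[:600])
E
```

```text
(no output)
```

View pics/tz.png

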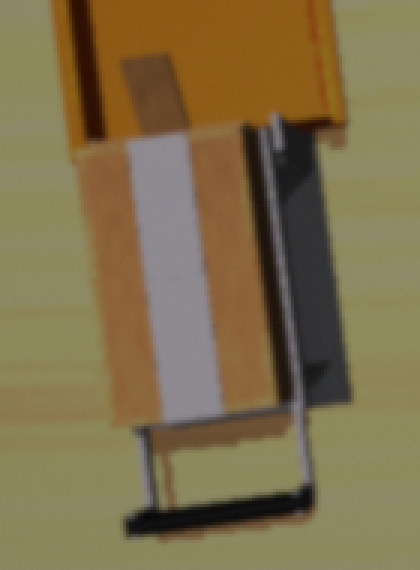

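View pics/sz.png

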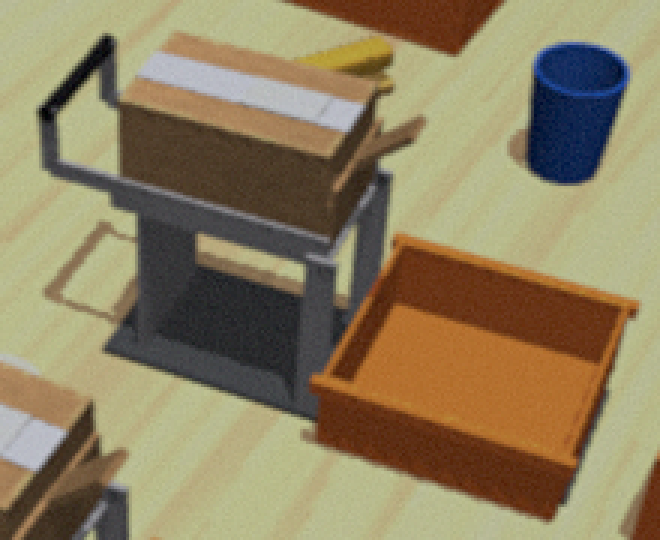

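Run:
```python
from h import *
from scipy.optimize import least_squares
t=ld("top0.pkl");s=ld("scene0.pkl")
T=lambda x,y:(150+x/3,180+y/3); S=lambda x,y:(280+x/3,130+y/3)
print("bar ends", tri(t,T(130,524),s,S(109,41)),tri(t,T(311,497),s,S(44,112)))
for n,p in dict(nl=(112,425),nr=(277,402),fl=(78,152),fr=(243,124)).items(): print(n,onz(t,*T(*p),.21))
for n,p in dict(nl=(177,34),nr=(120,100),fl=(382,82),fr=(331,156)).items(): print("s",n,onz(s,*S(*p),.21))
a=tri(t,T(122,58),s,S(404,120));b=tri(t,T(168,53),s,S(424,120));print(a,b)
# local: x fwd, y left, z; hinge z .13
# cradle frame: hinge at 0; handle (-.195,0,.055); carton top z .08, front x=-.005?, back x=-.145
obs=[((-.195,.046,.055),t,T(130,524)),((-.195,-.046,.055),t,T(311,497)),((-.195,.046,.055),s,S(109,41)),((-.195,-.046,.055),s,S(44,112)),
((-.145,.042,.08),t,T(112,425)),((-.145,-.042,.08),t,T(277,402)),((-.005,.042,.08),t,T(78,152)),((-.005,-.042,.08),t,T(243,124)),
((-.145,.042,.08),s,S(177,34)),((-.145,-.042,.08),s,S(120,100)),((-.005,.042,.08),s,S(382,82)),((-.005,-.042,.08),s,S(331,156))]
def W(p,l):
    c,q=np.cos(p[2]),np.sin(p[2]);return np.array([p[0]+c*l[0]-q*l[1],p[1]+q*l[0]+c*l[1],.13+l[2]])
f=lambda p:np.concatenate([proj(c,W(p,l))-o for l,c,o in obs])
r=least_squares(f,[.55,.18,0.1],loss="soft_l1");print(r.x);print(np.round(f(r.x).reshape(-1,2),1))
p=r.x
# tab tip / spout: angle ; tab along length 45deg. centre (-.005+.022,.., .004+.069); tip +24mm along 45
for th in(0,.05,.1,.15,.2):
    def sp(l):
        x,y,z=l;return (-.005+x*np.cos(th)+z*np.sin(th),y,.004+z*np.cos(th)-x*np.sin(th))
    k=.024*.7071
    L=[sp((.022+k,.012,.069+k)),sp((.022+k,-.012,.069+k))]
    print(th,[ (proj(t,W(p,l))-T(*o1)).round(1).tolist()+(proj(s,W(p,l))-S(*o2)).round(1).tolist() for l,o1,o2 in zip(L,[(122,58),(168,53)],[(404,120),(424,120)])],W(p,sp((.022,0,.069))))
print("handle",W(p,(-.195,0,.055)))
```

```text
bar ends (array([0.44254079, 0.182368  , 0.18711721]), np.float64(0.001755651120157763)) (array([0.453896  , 0.0903286 , 0.19044944]), np.float64(0.0018601295677374192))
nl [0.49277192 0.18469333 0.21      ]
nr [0.50170907 0.1029102  0.21      ]
fl [0.62829879 0.19975327 0.21      ]
fr [0.63957724 0.11693637 0.21      ]
s nl [0.4957739  0.18394307 0.21      ]
s nr [0.50378273 0.1039442  0.21      ]
s fl [0.63220685 0.2045279  0.21      ]
s fr [0.6402415 0.1216513 0.21     ]
(array([0.66868283, 0.17201334, 0.216872  ]), np.float64(0.011686798620524333)) (array([0.67767619, 0.15241517, 0.22995605]), np.float64(0.009900639776312514))
[0.64112594 0.1602643  0.11543101]
[[-0.8 -0.3]
 [-1.1 -0. ]
 [-0.3  0.6]
 [-0.3  1.7]
 [-0.4  0.4]
 [ 0.7 -0.2]
 [-1.1 -2. ]
 [-0.7 -0.9]
 [-1.2 -0.9]
 [-1.5  0.3]
 [-1.2  0.7]
 [-0.6  1.2]]
0 [[-1.0, -0.2, 6.9, -2.4], [-0.3, -0.9, -4.2, 4.9]] [0.65801281 0.16222227 0.203     ]
0.05 [[-1.0, -2.8, 9.0, -0.9], [-0.4, -3.5, -2.0, 6.5]] [0.66141112 0.16261629 0.20181423]
0.1 [[-1.0, -5.3, 11.1, 0.7], [-0.5, -6.0, 0.1, 8.1]] [0.6647463  0.16300299 0.20045895]
0.15 [[-1.0, -7.6, 13.1, 2.4], [-0.5, -8.4, 2.1, 9.8]] [0.66801003 0.16338141 0.19893757]
0.2 [[-0.9, -9.9, 15.0, 4.2], [-0.5, -10.6, 4.1, 11.6]] [0.67119416 0.1637506  0.19725387]
handle [0.44742362 0.1378052  0.185     ]
```

The fit is good: hinge at (0.641, 0.160), yaw 0.115, handle at (0.447, 0.138, 0.185), tab at (0.658, 0.162, 0.203) and the spout near 0 rad. Next I plan the approach.

```bash
cat >> h.py <<'E'
P=np.array([0.6411,0.1603,0.1154])
def Wd(l):
    c,q=np.cos(P[2]),np.sin(P[2]);return np.array([P[0]+c*l[0]-q*l[1],P[1]+q*l[0]+c*l[1],.13+l[2]])
def sp(l,th):
    x,y,z=l;return (-.005+x*np.cos(th)+z*np.sin(th),y,.004+z*np.cos(th)-x*np.sin(th))
def hd(th,l=(-.195,0,.055)):
    x,y,z=l;return (x*np.cos(th)+z*np.sin(th),y,z*np.cos(th)-x*np.sin(th))
def down(a): # tool z down, tool x at world angle a
    x=np.array([np.cos(a),np.sin(a),0]);z=np.array([0,0,-1.]);return R.from_matrix(np.c_[x,np.cross(z,x),z])
TABA=P[2]-np.pi/2; BARA=P[2]
def rows(p0,r0,targets):
    """targets: list of (pos,Rot,n)"""
    out=[]
    for p1,r1,n in targets:
        w=(r0.inv()*r1).as_rotvec();pp=p0;rr=r0
        for i in range(1,n+1):
            p=p0+(p1-p0)*i/n;r=r0*R.from_rotvec(w*i/n)
            out.append((rr.inv().apply(p-pp),(rr.inv()*r).as_rotvec()));pp,rr=p,r
        p0,r0=p1,r1
    for i,(a,b) in enumerate(out): print(i,np.round(a,4).tolist(),np.round(b,4).tolist())
def st():
    from workcell import bot
    s=bot.read_state();print("t",round(s["time"],2),"p",s["tool_pos"].round(4),"r",s["tcp_rot"].round(3),"F",s["wrist_force"].round(1),"T",s["torque"].round(2),"w",round(s["width"],3),"q",s["q"].round(2))
    return np.array(s["tool_pos"]),R.from_rotvec(s["tcp_rot"])
E
python3 - <<'E'
from h import *
p,r=st()
tab=Wd(sp((.026,0,.073),0.0));print(tab)
g=tab-[0,0,.019]
q=p.copy();q[2]=.36
a=g.copy();a[2]=.30
rows(p,r,[(q,r,3),(a,down(TABA),19)])
E
```

```text
t 0.1 p [ 0.1569 -0.6558  0.2301] r [-2.465e+00  1.945e+00  2.000e-03] F [0.6 0.7 0.5] T [-0.    0.02 -0.01] w 1.001 q [-1.37  0.26  1.61  0.    1.27 -0.04]
[0.66196032 0.16271802 0.207     ]
0 [-0.0001, -0.0, -0.0433] [0.0, 0.0, 0.0]
1 [-0.0001, -0.0, -0.0433] [0.0, 0.0, 0.0]
2 [-0.0001, -0.0, -0.0433] [0.0, 0.0, 0.0]
3 [-0.0357, -0.0359, 0.0032] [0.0, 0.0001, 0.0063]
4 [-0.0359, -0.0357, 0.0032] [0.0, 0.0001, 0.0063]
5 [-0.0362, -0.0354, 0.0032] [0.0, 0.0001, 0.0063]
6 [-0.0364, -0.0352, 0.0032] [0.0, 0.0001, 0.0063]
7 [-0.0366, -0.035, 0.0032] [0.0, 0.0001, 0.0063]
8 [-0.0368, -0.0347, 0.0032] [0.0, 0.0001, 0.0063]
9 [-0.037, -0.0345, 0.0032] [0.0, 0.0001, 0.0063]
10 [-0.0373, -0.0343, 0.0032] [0.0, 0.0001, 0.0063]
11 [-0.0375, -0.034, 0.0032] [0.0, 0.0001, 0.0063]
12 [-0.0377, -0.0338, 0.0032] [0.0, 0.0001, 0.0063]
13 [-0.0379, -0.0336, 0.0032] [0.0, 0.0001, 0.0063]
14 [-0.0381, -0.0333, 0.0032] [0.0, 0.0001, 0.0063]
15 [-0.0383, -0.0331, 0.0032] [0.0, 0.0001, 0.0063]
16 [-0.0385, -0.0328, 0.0032] [0.0, 0.0001, 0.0063]
17 [-0.0387, -0.0326, 0.0032] [0.0, 0.0001, 0.0063]
18 [-0.0389, -0.0324, 0.0032] [0.0, 0.0001, 0.0063]
19 [-0.0391, -0.0321, 0.0032] [0.0, 0.0001, 0.0063]
20 [-0.0393, -0.0319, 0.0032] [0.0, 0.0001, 0.0063]
21 [-0.0395, -0.0316, 0.0032] [0.0, 0.0001, 0.0063]
```

Call:
carry_out(
  deltas=[
    {"delta_pos": [0,0,-0.043],"dr": [0,0,0]},
    {"delta_pos": [0,0,-0.043],"dr": [0,0,0]},
    {"delta_pos": [0,0,-0.043],"dr": [0,0,0]},
    {"delta_pos": [-0.036,-0.036,0.003],"dr": [0,0,0.006]},
    {"delta_pos": [-0.036,-0.036,0.003],"dr": [0,0,0.006]},
    {"delta_pos": [-0.036,-0.036,0.003],"dr": [0,0,0.006]},
    {"delta_pos": [-0.036,-0.035,0.003],"dr": [0,0,0.006]},
    {"delta_pos": [-0.037,-0.035,0.003],"dr": [0,0,0.006]},
    {"delta_pos": [-0.037,-0.035,0.003],"dr": [0,0,0.006]},
    {"delta_pos": [-0.037,-0.035,0.003],"dr": [0,0,0.006]},
  ],
  grip=0.65,
  force=25,
)

```text
time: 1.35
tool_pos: [0.3448, -0.3524, 0.3387]
tcp_rot: [-2.424, 1.998, 0.001]
wrist_force: [0.4, -0.4, -0.5]
width: 0.648
```

Call:
carry_out(
  deltas=[
    {"delta_pos": [-0.037,-0.034,0.003],"dr": [0,0,0.006]},
    {"delta_pos": [-0.037,-0.034,0.003],"dr": [0,0,0.006]},
    {"delta_pos": [-0.038,-0.034,0.003],"dr": [0,0,0.006]},
    {"delta_pos": [-0.038,-0.034,0.003],"dr": [0,0,0.006]},
    {"delta_pos": [-0.038,-0.033,0.003],"dr": [0,0,0.006]},
    {"delta_pos": [-0.038,-0.033,0.003],"dr": [0,0,0.006]},
    {"delta_pos": [-0.038,-0.033,0.003],"dr": [0,0,0.006]},
    {"delta_pos": [-0.039,-0.033,0.003],"dr": [0,0,0.006]},
    {"delta_pos": [-0.039,-0.032,0.003],"dr": [0,0,0.006]},
    {"delta_pos": [-0.039,-0.032,0.003],"dr": [0,0,0.006]},
  ],
)

```text
time: 2.6
tool_pos: [0.6094, 0.0781, 0.3086]
tcp_rot: [2.363, -2.069, -0.001]
wrist_force: [0.9, -0.6, 0.7]
width: 0.65
```

Run:
```python
from h import *
p,r=st()
g=Wd(sp((.026,0,.073),0.0))-[0,0,.019]
a=g.copy();a[2]=.24
rows(p,r,[(a,down(TABA),4),(g,down(TABA),3)])
```

```text
t 2.6 p [0.6094 0.0781 0.3086] r [ 2.363e+00 -2.069e+00 -1.000e-03] F [ 0.9 -0.6  0.7] T [ 0.03 -0.03  0.01] w 0.65 q [ 0.09  0.11  1.64 -0.    1.39  1.53]
0 [-0.0192, -0.0158, 0.0171] [0.0002, -0.0001, 0.0044]
1 [-0.0193, -0.0158, 0.0171] [0.0002, -0.0001, 0.0044]
2 [-0.0194, -0.0157, 0.0171] [0.0002, -0.0001, 0.0044]
3 [-0.0194, -0.0156, 0.0171] [0.0002, -0.0001, 0.0044]
4 [0.0, 0.0, 0.0173] [0.0, 0.0, 0.0]
5 [0.0, 0.0, 0.0173] [0.0, 0.0, 0.0]
6 [0.0, 0.0, 0.0173] [0.0, 0.0, 0.0]
```

Call:
carry_out(
  deltas=[
    {"delta_pos": [0,0,0],"dr": [0,0,0]},
    {"delta_pos": [0,0,0],"dr": [0,0,0]},
  ],
)

```text
time: 2.85
tool_pos: [0.6085, 0.0763, 0.3086]
tcp_rot: [2.363, -2.067, -0.001]
wrist_force: [-0.1, -0.4, -0.6]
width: 0.643
```

Run:
```python
from h import *
p,r=st()
g=Wd(sp((.026,0,.073),0.0))-[0,0,.019]
a=g.copy();a[2]=.26
rows(p,r,[(a,down(TABA),4)])
```

```text
t 2.85 p [0.6085 0.0763 0.3086] r [ 2.363e+00 -2.067e+00 -1.000e-03] F [-0.1 -0.4 -0.6] T [ 0.   -0.05  0.  ] w 0.643 q [ 0.08  0.11  1.64 -0.    1.39  1.52]
0 [-0.0196, -0.0162, 0.0121] [0.0004, -0.0001, 0.0045]
1 [-0.0197, -0.0161, 0.0121] [0.0004, -0.0001, 0.0045]
2 [-0.0198, -0.016, 0.0121] [0.0004, -0.0001, 0.0045]
3 [-0.0198, -0.0159, 0.0121] [0.0004, -0.0001, 0.0045]
```

Call:
carry_out(
  deltas=[
    {"delta_pos": [-0.02,-0.016,0.012],"dr": [0,0,0.0045]},
    {"delta_pos": [-0.02,-0.016,0.012],"dr": [0,0,0.0045]},
    {"delta_pos": [-0.02,-0.016,0.012],"dr": [0,0,0.0045]},
    {"delta_pos": [-0.02,-0.016,0.012],"dr": [0,0,0.0045]},
    {"delta_pos": [0,0,0],"dr": [0,0,0]},
  ],
)

```text
time: 3.48
tool_pos: [0.662, 0.1657, 0.2582]
tcp_rot: [2.345, -2.086, -0.004]
wrist_force: [-0.7, -0.7, 0.2]
width: 0.65
```

Run:
```python
from h import *
from workcell import bot
p,r=st()
g=Wd(sp((.026,0,.073),0.0))-[0,0,.019]
rows(p,r,[(g,down(TABA),3)])
c=bot.read_camera("scene");im=c["frame"][:,:,::-1]
cv2.imwrite("pics/s1.png",cv2.resize(im[60:310,280:500],None,fx=2.4,fy=2.4,interpolation=3))
```

```text
t 3.48 p [0.662  0.1657 0.2582] r [ 2.345 -2.086 -0.004] F [-0.7 -0.7  0.2] T [-0.04  0.05 -0.04] w 0.65 q [0.21 0.27 1.55 0.   1.33 1.66]
0 [0.001, 0.0, 0.0234] [0.0014, 0.0, 0.0004]
1 [0.001, 0.0001, 0.0234] [0.0014, 0.0, 0.0004]
2 [0.001, 0.0001, 0.0234] [0.0014, 0.0, 0.0004]
```

View pics/s1.png

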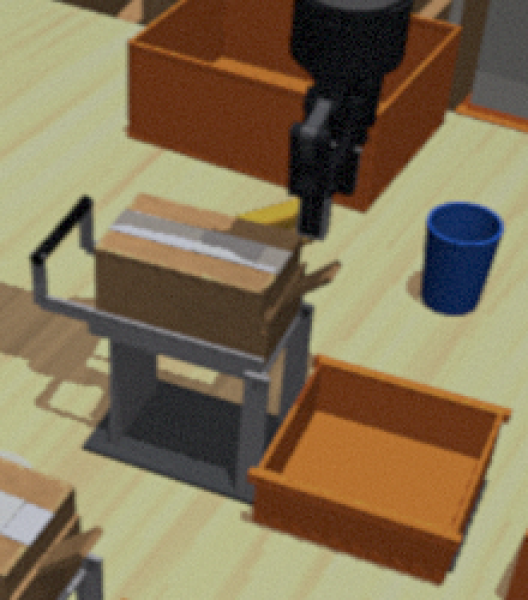

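The gripper hangs above the tab (tab tip about (338,265) in this crop), and the path down is clear. I'll descend and pinch.

Call:
carry_out(
  deltas=[
    {"delta_pos": [0.001,0,0.023],"dr": [0.0014,0,0]},
    {"delta_pos": [0.001,0,0.023],"dr": [0.0014,0,0]},
    {"delta_pos": [0.001,0,0.023],"dr": [0.0014,0,0]},
    {"delta_pos": [0,0,0],"dr": [0,0,0]},
  ],
)

```text
time: 4.03
tool_pos: [0.6611, 0.1599, 0.1901]
tcp_rot: [2.344, -2.091, 0.0]
wrist_force: [-0.4, -0.3, 0.2]
width: 0.649
```

Call:
carry_out(
  deltas=[
    {"delta_pos": [0,0,0],"dr": [0,0,0]},
    {"delta_pos": [0,0,0],"dr": [0,0,0]},
    {"delta_pos": [0,0,0],"dr": [0,0,0]},
    {"delta_pos": [0,0,0],"dr": [0,0,0]},
  ],
  grip=0,
  force=20,
)

```text
time: 4.53
tool_pos: [0.6635, 0.165, 0.1948]
tcp_rot: [-2.338, 2.083, -0.001]
wrist_force: [-0.9, 8.9, 0.5]
width: 0.274
```

Run:
```python
from h import *
from workcell import bot
p,r=st()
c=bot.read_camera("scene");im=c["frame"][:,:,::-1]
cv2.imwrite("pics/s2.png",cv2.resize(im[90:290,320:480],None,fx=3,fy=3,interpolation=3))
l=np.array([.026,0,.073])
g0=Wd(sp(l,0));ths=np.arange(1,13)*.1
t=[(p+Wd(sp(l,th))-g0,r,1) for th in ths]
rows(p,r,t)
```

```text
t 4.53 p [0.6635 0.165  0.1948] r [-2.338e+00  2.083e+00 -1.000e-03] F [-0.9  8.9  0.5] T [1.4  0.27 0.02] w 0.274 q [0.2  0.3  1.63 0.01 1.21 1.66]
0 [0.0, -0.0071, 0.003] [0.0, 0.0, 0.0]
1 [0.0, -0.0068, 0.0037] [0.0, 0.0, 0.0]
2 [0.0, -0.0064, 0.0044] [0.0, 0.0, 0.0]
3 [0.0, -0.0059, 0.005] [0.0, 0.0, 0.0]
4 [0.0, -0.0054, 0.0056] [0.0, 0.0, 0.0]
5 [0.0, -0.0048, 0.0061] [0.0, 0.0, 0.0]
6 [0.0, -0.0042, 0.0065] [0.0, 0.0, 0.0]
7 [0.0, -0.0035, 0.0069] [0.0, 0.0, 0.0]
8 [0.0, -0.0028, 0.0072] [0.0, 0.0, 0.0]
9 [0.0, -0.0021, 0.0075] [0.0, 0.0, 0.0]
10 [0.0, -0.0013, 0.0076] [0.0, 0.0, 0.0]
11 [0.0, -0.0005, 0.0077] [0.0, 0.0, 0.0]
```

View pics/s2.png

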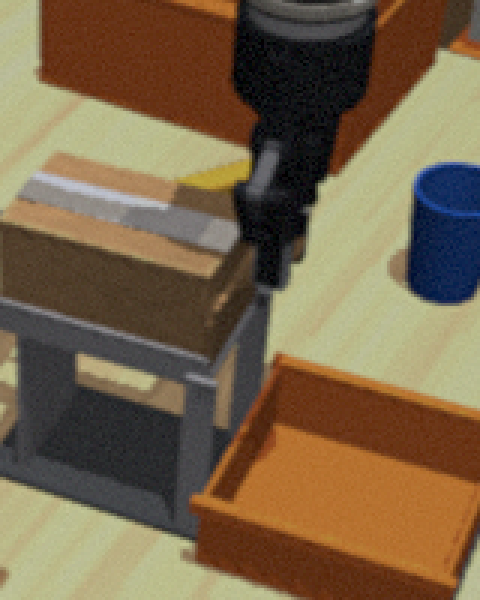

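The fingers are on the tab: the opening is 0.274, about 23 mm. There is some sideways preload, so I'll recentre before pulling.

Call:
carry_out(
  deltas=[
    {"delta_pos": [-0.005,0,0],"dr": [0,0,0]},
    {"delta_pos": [0,0,0],"dr": [0,0,0]},
  ],
)

```text
time: 4.82
tool_pos: [0.6637, 0.1657, 0.1947]
tcp_rot: [-2.342, 2.086, -0.01]
wrist_force: [-0.0, -1.4, 5.2]
width: 0.274
```

Run:
```python
from h import *
from workcell import bot
st()
for n in("top","scene"):
    im=bot.read_camera(n)["frame"][:,:,::-1]
    cv2.imwrite(f"pics/{n}3.png",cv2.resize(im[150:330,150:290] if n=="top" else im[90:290,320:480],None,fx=3,fy=3,interpolation=3))
st()
```

```text
t 4.83 p [0.6637 0.1657 0.1947] r [-2.342  2.086 -0.01 ] F [-0.  -1.4  5.2] T [-0.44 -0.    0.12] w 0.274 q [ 0.21  0.3   1.63 -0.    1.21  1.67]
t 4.92 p [0.6638 0.1657 0.1947] r [-2.341  2.087 -0.009] F [ 1.  -0.9  5.7] T [-0.4   0.    0.11] w 0.276 q [ 0.21  0.3   1.63 -0.    1.21  1.67]
```

View pics/top3.png

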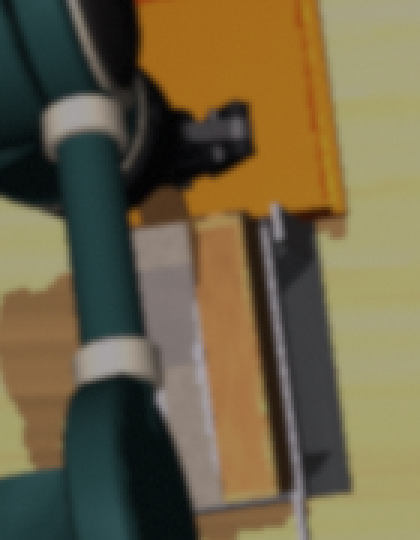

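Forces are relieved, so I start pulling along the arc.

Call:
carry_out(
  deltas=[
    {"delta_pos": [0,-0.007,0.002],"dr": [0,0,0]},
    {"delta_pos": [0,-0.007,0.003],"dr": [0,0,0]},
    {"delta_pos": [0,-0.006,0.004],"dr": [0,0,0]},
    {"delta_pos": [0,-0.006,0.005],"dr": [0,0,0]},
    {"delta_pos": [0,-0.005,0.006],"dr": [0,0,0]},
    {"delta_pos": [0,0,0],"dr": [0,0,0]},
  ],
)

```text
time: 5.68
tool_pos: [0.6951, 0.1695, 0.1724]
tcp_rot: [-2.341, 2.087, -0.008]
wrist_force: [3.6, -1.0, 3.6]
width: 0.271
```

Run:
```python
from h import *
from workcell import bot
p,r=st()
im=bot.read_camera("scene")["frame"][:,:,::-1]
cv2.imwrite(f"pics/s4.png",cv2.resize(im[90:290,300:500],None,fx=3,fy=3,interpolation=3))
c,q=np.cos(P[2]),np.sin(P[2]);d=p-[P[0],P[1],.13];loc=np.array([c*d[0]+q*d[1]+.005,-q*d[0]+c*d[1],d[2]-.004+.019])
print(loc,np.hypot(loc[0],loc[2]),np.arctan2(loc[0],loc[2])-np.arctan2(.026,.073))
```

```text
t 5.67 p [0.6951 0.1695 0.1724] r [-2.341  2.087 -0.008] F [ 3.6 -1.   3.6] T [-0.26 -0.18  0.04] w 0.271 q [ 0.2   0.37  1.57 -0.    1.19  1.66]
[0.05967556 0.0029308  0.05743815] 0.08282700683632814 0.46234459200492883
```

View pics/s4.png

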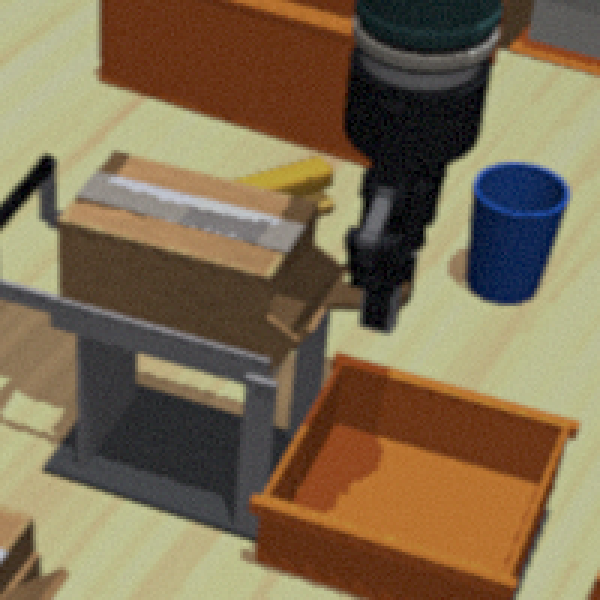

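The spout is swinging out (θ≈0.43, flap visible at crop (300,290)), the tab is still held and the carton is level. I continue along the arc.

Run:
```python
import numpy as np
a=np.linspace(.804,1.574,9);x=.0828*np.sin(a);z=.0828*np.cos(a)
print(np.c_[-np.diff(x),-np.diff(z)].round(4))
```

```text
[[-0.0052  0.006 ]
 [-0.0046  0.0065]
 [-0.004   0.0069]
 [-0.0033  0.0072]
 [-0.0026  0.0075]
 [-0.0019  0.0077]
 [-0.0011  0.0079]
 [-0.0004  0.008 ]]
```

Call:
carry_out(
  deltas=[
    {"delta_pos": [0,-0.005,0.006],"dr": [0,0,0]},
    {"delta_pos": [0,-0.0045,0.0065],"dr": [0,0,0]},
    {"delta_pos": [0,-0.004,0.007],"dr": [0,0,0]},
    {"delta_pos": [0,-0.0033,0.0072],"dr": [0,0,0]},
    {"delta_pos": [0,-0.0026,0.0075],"dr": [0,0,0]},
    {"delta_pos": [0,-0.002,0.0077],"dr": [0,0,0]},
    {"delta_pos": [0,0,0],"dr": [0,0,0]},
  ],
)

```text
time: 6.6
tool_pos: [0.7145, 0.1718, 0.1292]
tcp_rot: [-2.343, 2.089, -0.004]
wrist_force: [2.8, -2.0, 1.8]
width: 0.274
```

```bash
cat > loc.py <<'E'
from h import *
from workcell import bot
import sys
p,r=st()
if len(sys.argv)>1:
    im=bot.read_camera("scene")["frame"][:,:,::-1]
    cv2.imwrite(f"pics/{sys.argv[1]}.png",cv2.resize(im[90:290,300:500],None,fx=3,fy=3,interpolation=3))
c,q=np.cos(P[2]),np.sin(P[2]);d=p-[P[0],P[1],.13];loc=np.array([c*d[0]+q*d[1]+.005,-q*d[0]+c*d[1],d[2]-.004+.019])
print(loc,np.hypot(loc[0],loc[2]),np.arctan2(loc[0],loc[2])-.372)
E
python3 loc.py s5
```

```text
t 6.6 p [0.7145 0.1718 0.1292] r [-2.343  2.089 -0.004] F [ 2.8 -2.   1.8] T [-0.36 -0.3   0.04] w 0.274 q [ 0.2   0.44  1.56 -0.    1.14  1.66]
[0.07924105 0.00299338 0.01423834] 0.08051009024652882 1.0210095707697109
```

View pics/s5.png

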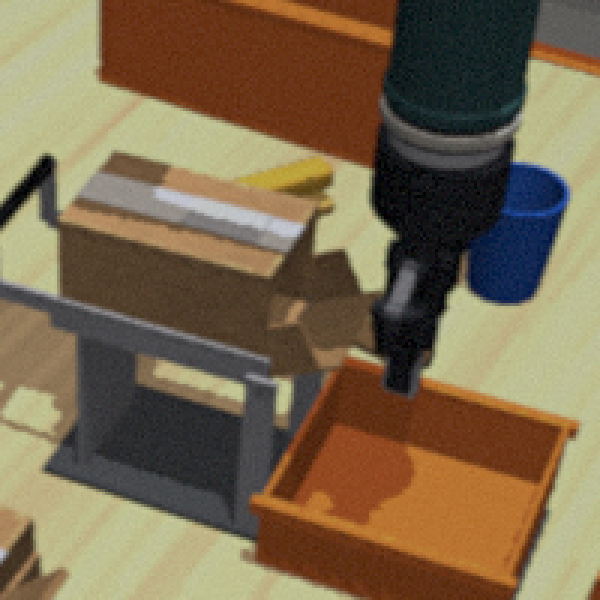

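Call:
carry_out(
  deltas=[
    {"delta_pos": [0,-0.001,0.006],"dr": [0,0,0]},
    {"delta_pos": [0,-0.0005,0.006],"dr": [0,0,0]},
    {"delta_pos": [0,0,0.004],"dr": [0,0,0]},
    {"delta_pos": [0,0,0],"dr": [0,0,0]},
  ],
)

```text
time: 7.15
tool_pos: [0.7161, 0.1721, 0.1156]
tcp_rot: [-2.343, 2.088, -0.004]
wrist_force: [-0.8, -3.3, 8.9]
width: 0.274
```

```bash
python3 loc.py s6
```

```text
t 7.15 p [0.7161 0.1721 0.1156] r [-2.343  2.088 -0.004] F [-0.8 -3.3  8.9] T [-0.54  0.4   0.02] w 0.274 q [ 0.2   0.46  1.57 -0.    1.12  1.66]
[0.08081558 0.00306319 0.00056867] 0.08081757730974869 1.1917597447157364
```

View pics/s6.png

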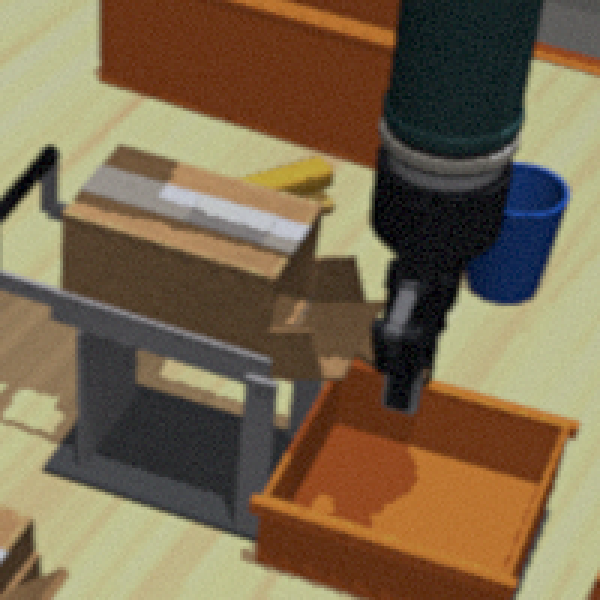

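The spout is at its stop: vertical force jumped to 9 N and the carton is just starting to lift by a few hundredths of a rad. I release the tab and back off.

Call:
carry_out(
  deltas=[
    {"delta_pos": [0,0,0],"dr": [0,0,0]},
    {"delta_pos": [0,0,0],"dr": [0,0,0]},
    {"delta_pos": [0,0,0],"dr": [0,0,0]},
    {"delta_pos": [0,-0.004,-0.005],"dr": [0,0,0]},
    {"delta_pos": [0,-0.004,-0.03],"dr": [0,0,0]},
    {"delta_pos": [0,0,-0.05],"dr": [0,0,0]},
    {"delta_pos": [0,0,-0.05],"dr": [0,0,0]},
    {"delta_pos": [0,0,-0.05],"dr": [0,0,0]},
    {"delta_pos": [0,0,-0.02],"dr": [0,0,0]},
  ],
  grip=0.7,
)

```text
time: 8.32
tool_pos: [0.725, 0.1734, 0.3251]
tcp_rot: [-2.338, 2.084, -0.011]
wrist_force: [1.5, 0.3, -0.9]
width: 0.702
```

```bash
python3 loc.py s7
python3 - <<'E'
from h import *
p,r=st()
h=Wd(hd(0))-[0,0,.019];print(h)
a=h.copy();a[2]=.32
rows(p,r,[(a,down(BARA),10)])
E
```

```text
t 8.32 p [0.725  0.1734 0.3251] r [-2.338  2.084 -0.011] F [ 1.5  0.3 -0.9] T [-0.   -0.01 -0.01] w 0.702 q [ 0.2   0.35  1.32 -0.    1.46  1.66]
[0.08982114 0.00336893 0.21008735] 0.22848311128297907 0.03202167986367821
t 8.38 p [0.7252 0.1734 0.3263] r [-2.338  2.084 -0.012] F [ 0.6 -0.2  2. ] T [ 0.01 -0.06 -0.01] w 0.699 q [ 0.2   0.35  1.32 -0.    1.46  1.66]
[0.44739698 0.13784691 0.166     ]
0 [0.0004, 0.028, 0.0003] [-0.0011, -0.0009, -0.1571]
1 [-0.004, 0.0277, 0.0003] [-0.0011, -0.0009, -0.1571]
2 [-0.0083, 0.0268, 0.0003] [-0.0011, -0.0009, -0.1571]
3 [-0.0124, 0.0251, 0.0004] [-0.0011, -0.0009, -0.1571]
4 [-0.0162, 0.0229, 0.0004] [-0.0011, -0.0009, -0.1571]
5 [-0.0196, 0.0201, 0.0004] [-0.0011, -0.0009, -0.1571]
6 [-0.0225, 0.0167, 0.0005] [-0.0011, -0.0009, -0.1571]
7 [-0.0248, 0.013, 0.0005] [-0.0011, -0.0009, -0.1571]
8 [-0.0265, 0.009, 0.0006] [-0.0011, -0.0009, -0.1571]
9 [-0.0276, 0.0047, 0.0006] [-0.0011, -0.0009, -0.1571]
```

View pics/s7.png

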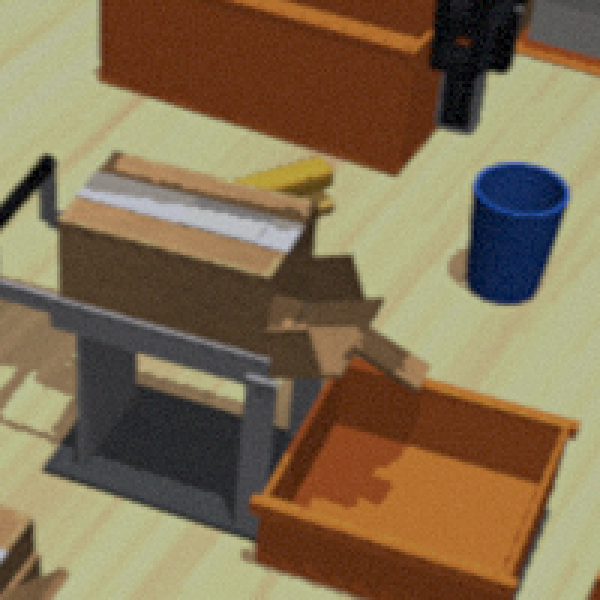

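The spout is fully out, with its tab slanting down to crop (425,375), and the carton is level again with its bar back at crop (48,157). I'll check the spout angle against projections.

Run:
```python
from h import *
s=ld("scene0.pkl");k=.024*.7071
for th in(1.0,1.1,1.2):
    print(th,[((proj(s,Wd(sp((.022+k,y,.069+k),th)))-[300,90])*3).round(0).tolist() for y in(.012,-.012)])
```

```text
1.0 [[437.0, 351.0], [425.0, 374.0]]
1.1 [[436.0, 363.0], [424.0, 386.0]]
1.2 [[434.0, 374.0], [422.0, 398.0]]
```

Call:
carry_out(
  deltas=[
    {"delta_pos": [0,0.028,0],"dr": [-0.001,-0.001,-0.157]},
    {"delta_pos": [-0.004,0.028,0],"dr": [-0.001,-0.001,-0.157]},
    {"delta_pos": [-0.008,0.027,0],"dr": [-0.001,-0.001,-0.157]},
    {"delta_pos": [-0.012,0.025,0],"dr": [-0.001,-0.001,-0.157]},
    {"delta_pos": [-0.016,0.023,0],"dr": [-0.001,-0.001,-0.157]},
    {"delta_pos": [-0.02,0.02,0],"dr": [-0.001,-0.001,-0.157]},
    {"delta_pos": [-0.022,0.017,0],"dr": [-0.001,-0.001,-0.157]},
    {"delta_pos": [-0.025,0.013,0],"dr": [-0.001,-0.001,-0.157]},
    {"delta_pos": [-0.026,0.009,0],"dr": [-0.001,-0.001,-0.157]},
    {"delta_pos": [-0.028,0.005,0],"dr": [-0.001,-0.001,-0.157]},
  ],
  grip=0.5,
)

```text
time: 9.62
tool_pos: [0.4435, 0.1361, 0.3176]
tcp_rot: [3.135, 0.187, -0.019]
wrist_force: [-0.8, 0.5, 0.1]
width: 0.497
```

Call:
carry_out(
  deltas=[
    {"delta_pos": [0,0,0],"dr": [0,0,0]},
  ],
)

```text
time: 9.75
tool_pos: [0.4434, 0.1362, 0.3182]
tcp_rot: [3.136, 0.178, -0.018]
wrist_force: [-0.3, 0.9, 0.4]
width: 0.501
```

Run:
```python
from h import *
p,r=st()
h=Wd(hd(0))-[0,0,.019]
a=h.copy();a[2]=.24
rows(p,r,[(a,down(BARA),3),(h,down(BARA),3)])
```

```text
t 9.75 p [0.4434 0.1362 0.3182] r [ 3.136  0.178 -0.018] F [-0.3  0.9  0.4] T [ 0.05 -0.05 -0.02] w 0.501 q [ 0.24 -0.18  1.91  0.    1.43  0.13]
0 [0.0017, -0.0004, 0.026] [0.0001, 0.0037, -0.0006]
1 [0.0016, -0.0004, 0.0261] [0.0001, 0.0037, -0.0006]
2 [0.0015, -0.0004, 0.0261] [0.0001, 0.0037, -0.0006]
3 [0.0, 0.0, 0.0247] [0.0, 0.0, 0.0]
4 [0.0, 0.0, 0.0247] [0.0, 0.0, 0.0]
5 [0.0, 0.0, 0.0247] [0.0, 0.0, 0.0]
```

Run:
```python
from h import *
from workcell import bot
c=bot.read_camera("scene");im=c["frame"][:,:,::-1].copy()
z=cv2.resize(im[170:240,370:460],None,fx=8,fy=8,interpolation=3)
k=.024*.7071
for th,col in((1.1,(255,0,0)),(1.2,(0,255,0))):
    pts=[(.022+k,.012,.069+k),(.022+k,-.012,.069+k),(.022-k,-.012,.069-k),(.022-k,.012,.069-k)]
    uv=np.array([(proj(c,Wd(sp(q,th)))-[369.5,169.5])*8 for q in pts]).astype(int)
    cv2.polylines(z,[uv],True,col,1)
    uv=np.array([(proj(c,Wd(sp(q,th)))-[369.5,169.5])*8 for q in [(0,.041,0),(0,.041,.052),(0,-.041,.052),(0,-.041,0)]]).astype(int)
    cv2.polylines(z,[uv],True,col,1)
cv2.imwrite("pics/z8.png",z)
c=bot.read_camera("top");im=c["frame"][:,:,::-1].copy()
cv2.imwrite("pics/t8.png",cv2.resize(im[120:370,150:290],None,fx=2.4,fy=2.4,interpolation=3))
```

```text
(no output)
```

View pics/z8.png

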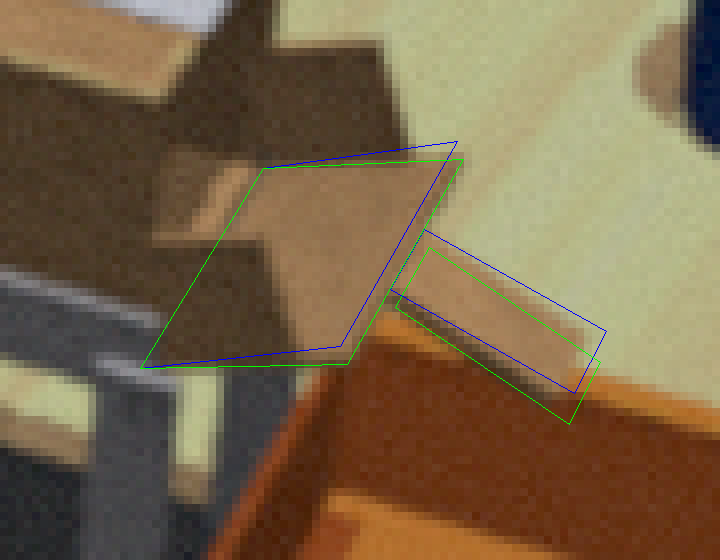

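View pics/t8.png

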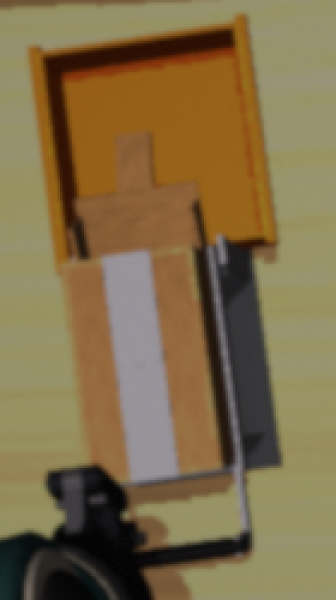

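The overlay puts the spout between 1.1 and 1.2 rad (flap edge nearest the 1.2 outline). That agrees with it having hit the stop, since the carton lifted when I pulled further. Next I descend onto the handle bar.

Call:
carry_out(
  deltas=[
    {"delta_pos": [0.0015,0,0.026],"dr": [0,0.004,0]},
    {"delta_pos": [0.0015,0,0.026],"dr": [0,0.004,0]},
    {"delta_pos": [0.0015,0,0.026],"dr": [0,0.003,0]},
    {"delta_pos": [0,0,0.025],"dr": [0,0,0]},
    {"delta_pos": [0,0,0.025],"dr": [0,0,0]},
    {"delta_pos": [0,0,0.024],"dr": [0,0,0]},
    {"delta_pos": [0,0,0],"dr": [0,0,0]},
  ],
)

```text
time: 10.72
tool_pos: [0.4488, 0.1366, 0.1656]
tcp_rot: [3.136, 0.177, -0.003]
wrist_force: [0.1, 0.5, 0.0]
width: 0.502
```

Call:
carry_out(
  deltas=[
    {"delta_pos": [0,0,0],"dr": [0,0,0]},
    {"delta_pos": [0,0,0],"dr": [0,0,0]},
    {"delta_pos": [0,0,0],"dr": [0,0,0]},
    {"delta_pos": [0,0,0],"dr": [0,0,0]},
  ],
  grip=0,
  force=25,
)

```text
time: 11.22
tool_pos: [0.4465, 0.1367, 0.1687]
tcp_rot: [3.136, 0.178, -0.007]
wrist_force: [-10.1, -1.8, 7.3]
width: 0.124
```

Run:
```python
from h import *
from workcell import bot
p,r=st()
im=bot.read_camera("scene")["frame"][:,:,::-1]
cv2.imwrite("pics/s9.png",cv2.resize(im[60:260,270:470],None,fx=3,fy=3,interpolation=3))
h0=Wd(hd(0));d=p+[0,0,.019]-h0;print("off",d)
ths=np.arange(1,21)*.05
rows(p,r,[(p+Wd(hd(t))-h0,r,1) for t in ths])
```

```text
t 11.22 p [0.4465 0.1367 0.1687] r [ 3.136  0.178 -0.007] F [-10.1  -1.8   7.3] T [-0.19  1.88  0.09] w 0.124 q [ 0.24 -0.08  2.1   0.    1.13  0.13]
off [-0.00088147 -0.00117548  0.00272131]
0 [0.0029, -0.0, -0.0097] [0.0, 0.0, 0.0]
1 [0.0034, -0.0, -0.0095] [0.0, 0.0, 0.0]
2 [0.0039, -0.0, -0.0093] [0.0, 0.0, 0.0]
3 [0.0044, -0.0, -0.0091] [0.0, 0.0, 0.0]
4 [0.0048, -0.0, -0.0089] [0.0, 0.0, 0.0]
5 [0.0053, -0.0, -0.0087] [0.0, 0.0, 0.0]
6 [0.0057, -0.0, -0.0084] [0.0, 0.0, 0.0]
7 [0.0061, -0.0, -0.0081] [0.0, 0.0, 0.0]
8 [0.0065, -0.0, -0.0078] [0.0, 0.0, 0.0]
9 [0.0069, -0.0, -0.0074] [0.0, 0.0, 0.0]
10 [0.0072, -0.0, -0.0071] [0.0, 0.0, 0.0]
11 [0.0076, -0.0, -0.0067] [0.0, 0.0, 0.0]
12 [0.0079, -0.0, -0.0063] [0.0, 0.0, 0.0]
13 [0.0082, -0.0, -0.0059] [0.0, 0.0, 0.0]
14 [0.0085, -0.0, -0.0055] [0.0, 0.0, 0.0]
15 [0.0088, -0.0, -0.0051] [0.0, 0.0, 0.0]
16 [0.009, -0.0, -0.0046] [0.0, 0.0, 0.0]
17 [0.0092, -0.0, -0.0042] [0.0, 0.0, 0.0]
18 [0.0094, -0.0, -0.0037] [0.0, 0.0, 0.0]
19 [0.0096, -0.0, -0.0032] [0.0, 0.0, 0.0]
```

View pics/s9.png

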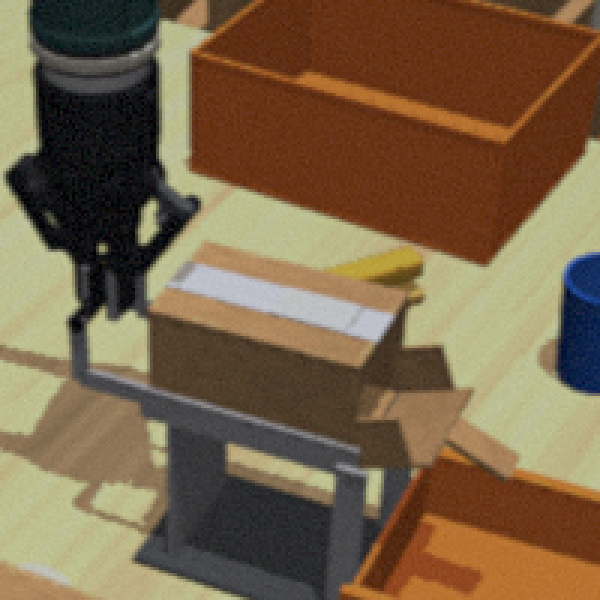

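The bar is gripped (opening 0.124, about 10.5 mm) with some preload in x. I lift along the arc and trim that preload first.

Call:
carry_out(
  deltas=[
    {"delta_pos": [-0.002,0,-0.003],"dr": [0,0,0]},
    {"delta_pos": [0.003,0,-0.01],"dr": [0,0,0]},
    {"delta_pos": [0.0035,0,-0.0095],"dr": [0,0,0]},
    {"delta_pos": [0.004,0,-0.0093],"dr": [0,0,0]},
    {"delta_pos": [0.0044,0,-0.0091],"dr": [0,0,0]},
    {"delta_pos": [0.0048,0,-0.0089],"dr": [0,0,0]},
    {"delta_pos": [0.0053,0,-0.0087],"dr": [0,0,0]},
    {"delta_pos": [0,0,0],"dr": [0,0,0]},
  ],
)

```text
time: 12.28
tool_pos: [0.4729, 0.1398, 0.2281]
tcp_rot: [-3.136, -0.179, -0.005]
wrist_force: [-5.0, 1.0, 0.1]
width: 0.129
```

```bash
cat > hl.py <<'E'
from h import *
from workcell import bot
import sys
p,r=st()
g=r.apply([0,0,-.019])+p
c,q=np.cos(P[2]),np.sin(P[2]);d=g-[P[0],P[1],.13];x,y,z=c*d[0]+q*d[1],-q*d[0]+c*d[1],d[2]
print("loc",np.round([x,y,z],4),"R",np.hypot(x,z),"vs",np.hypot(.195,.055),"theta",np.arctan2(z,-x)-np.arctan2(.055,.195))
im=bot.read_camera("scene")["frame"][:,:,::-1]
cv2.imwrite(f"pics/{sys.argv[1]}.png",cv2.resize(im[60:310,270:500],None,fx=2.4,fy=2.4,interpolation=3))
E
python3 hl.py s10
```

```text
t 12.28 p [0.4729 0.1398 0.2281] r [-3.136 -0.179 -0.005] F [-5.   1.   0.1] T [0.04 1.04 0.01] w 0.129 q [ 0.24 -0.08  1.99 -0.    1.23  0.12]
loc [-0.1696 -0.001   0.1171] R 0.20605214664879534 vs 0.2026079958935481 theta 0.3294383002383642
```

View pics/s10.png

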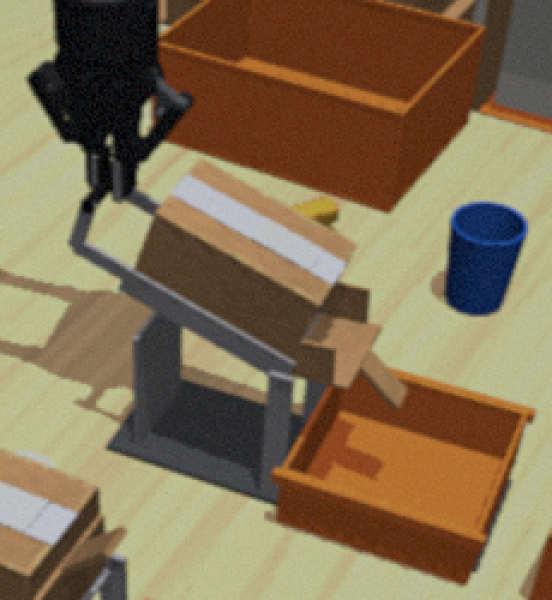

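The carton is tipping cleanly at about 0.33 rad with low forces, so I continue up the arc.

Call:
carry_out(
  deltas=[
    {"delta_pos": [0.0059,0,-0.0083],"dr": [0,0,0]},
    {"delta_pos": [0.0063,0,-0.008],"dr": [0,0,0]},
    {"delta_pos": [0.0066,0,-0.0077],"dr": [0,0,0]},
    {"delta_pos": [0.007,0,-0.0073],"dr": [0,0,0]},
    {"delta_pos": [0.0074,0,-0.0069],"dr": [0,0,0]},
    {"delta_pos": [0.0077,0,-0.0065],"dr": [0,0,0]},
    {"delta_pos": [0.008,0,-0.0061],"dr": [0,0,0]},
    {"delta_pos": [0.0083,0,-0.0057],"dr": [0,0,0]},
    {"delta_pos": [0.0086,0,-0.0053],"dr": [0,0,0]},
  ],
)

```text
time: 13.45
tool_pos: [0.5378, 0.1474, 0.2922]
tcp_rot: [-3.136, -0.179, -0.006]
wrist_force: [-7.8, 0.0, 7.5]
width: 0.132
```

```bash
python3 hl.py s11
```

```text
t 13.45 p [0.5378 0.1474 0.2922] r [-3.136 -0.179 -0.006] F [-7.8  0.   7.5] T [0.02 1.44 0.02] w 0.132 q [0.22 0.01 1.78 0.   1.35 0.11]
loc [-0.1042 -0.001   0.1812] R 0.20904300852401736 vs 0.2026079958935481 theta 0.7740050100977098
```

View pics/s11.png

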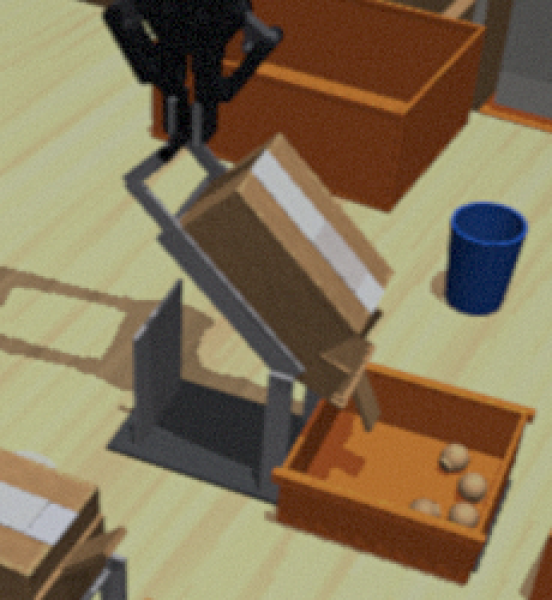

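Run:
```python
from h import *
from workcell import bot
a=bot.read_camera("scene")["frame"][:,:,::-1];b=bot.read_camera("top")["frame"][:,:,::-1]
a=cv2.resize(a[200:310,380:500],(480,440),interpolation=3);b=cv2.resize(b[110:230,155:270],(300,313),interpolation=3)
b=cv2.copyMakeBorder(b,0,440-313,0,0,0);cv2.imwrite("pics/z12.png",np.hstack([a,b]))
```

```text
(no output)
```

View pics/z12.png

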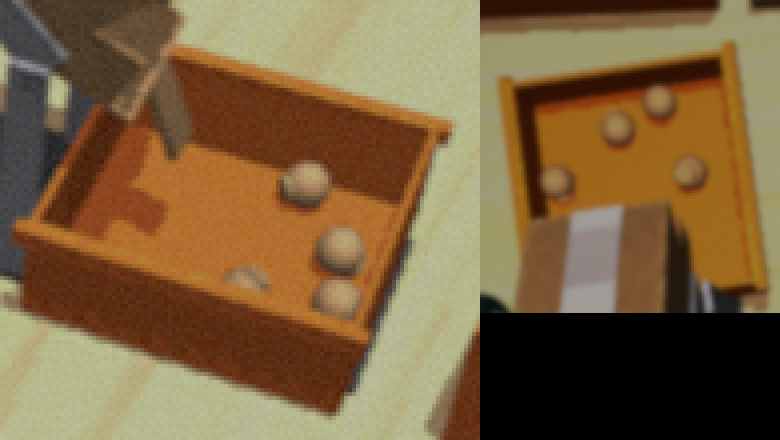

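All four knobs are in the tote, seen in both views. I lower by retracing the arc.

Call:
carry_out(
  deltas=[
    {"delta_pos": [0,0,0],"dr": [0,0,0]},
    {"delta_pos": [-0.0086,0,0.0053],"dr": [0,0,0]},
    {"delta_pos": [-0.0083,0,0.0057],"dr": [0,0,0]},
    {"delta_pos": [-0.008,0,0.0061],"dr": [0,0,0]},
    {"delta_pos": [-0.0077,0,0.0065],"dr": [0,0,0]},
    {"delta_pos": [-0.0074,0,0.0069],"dr": [0,0,0]},
    {"delta_pos": [-0.007,0,0.0073],"dr": [0,0,0]},
    {"delta_pos": [-0.0066,0,0.0077],"dr": [0,0,0]},
    {"delta_pos": [-0.0063,0,0.008],"dr": [0,0,0]},
    {"delta_pos": [-0.0059,0,0.0083],"dr": [0,0,0]},
  ],
)

```text
time: 14.85
tool_pos: [0.4734, 0.1398, 0.2288]
tcp_rot: [-3.136, -0.179, -0.009]
wrist_force: [-5.5, 0.1, 3.8]
width: 0.123
```

Call:
carry_out(
  deltas=[
    {"delta_pos": [-0.0053,0,0.0087],"dr": [0,0,0]},
    {"delta_pos": [-0.0048,0,0.0089],"dr": [0,0,0]},
    {"delta_pos": [-0.0044,0,0.0091],"dr": [0,0,0]},
    {"delta_pos": [-0.004,0,0.0093],"dr": [0,0,0]},
    {"delta_pos": [-0.0035,0,0.0095],"dr": [0,0,0]},
    {"delta_pos": [-0.002,0,0.006],"dr": [0,0,0]},
    {"delta_pos": [0,0,0],"dr": [0,0,0]},
  ],
)

```text
time: 15.72
tool_pos: [0.4485, 0.1368, 0.1754]
tcp_rot: [-3.136, -0.179, -0.003]
wrist_force: [-5.2, -1.1, 0.6]
width: 0.126
```

```bash
python3 hl.py s13
```

```text
t 15.72 p [0.4485 0.1368 0.1754] r [-3.136e+00 -1.790e-01 -3.000e-03] F [-5.2 -1.1  0.6] T [0.03 0.79 0.11] w 0.126 q [ 0.24 -0.09  2.09 -0.    1.14  0.13]
loc [-0.194  -0.0011  0.0644] R 0.20442729647129915 vs 0.2026079958935481 theta 0.045482684962661946
```

View pics/s13.png

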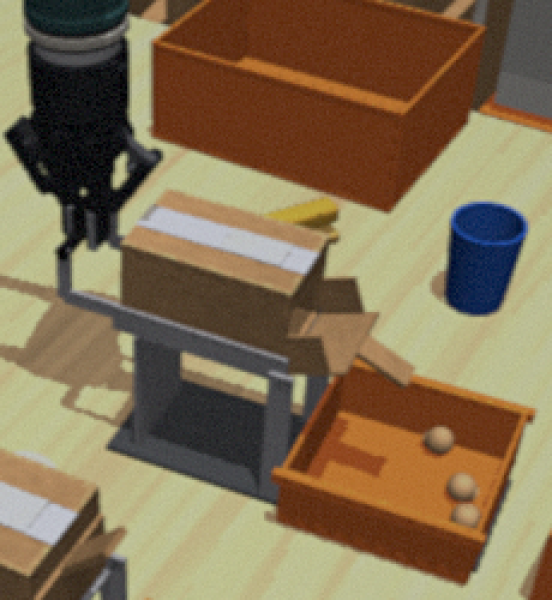

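Call:
carry_out(
  deltas=[
    {"delta_pos": [-0.001,0,0.003],"dr": [0,0,0]},
    {"delta_pos": [-0.001,0,0.003],"dr": [0,0,0]},
    {"delta_pos": [0,0,0],"dr": [0,0,0]},
  ],
)

```text
time: 16.15
tool_pos: [0.4469, 0.1367, 0.1697]
tcp_rot: [-3.136, -0.179, -0.004]
wrist_force: [-5.4, -1.1, -0.0]
width: 0.128
```

Call:
carry_out(
  deltas=[
    {"delta_pos": [0,0,0],"dr": [0,0,0]},
    {"delta_pos": [0,0,0],"dr": [0,0,0]},
    {"delta_pos": [0,0,0],"dr": [0,0,0]},
    {"delta_pos": [0,0,0],"dr": [0,0,0]},
    {"delta_pos": [0,0,-0.015],"dr": [0,0,0]},
    {"delta_pos": [0,0,-0.03],"dr": [0,0,0]},
    {"delta_pos": [0,0,-0.04],"dr": [0,0,0]},
    {"delta_pos": [0,0,-0.04],"dr": [0,0,0]},
    {"delta_pos": [0,0,-0.03],"dr": [0,0,0]},
    {"delta_pos": [0,0,0],"dr": [0,0,0]},
  ],
  grip=0.5,
)

```text
time: 17.4
tool_pos: [0.448, 0.137, 0.3284]
tcp_rot: [-3.135, -0.179, -0.016]
wrist_force: [0.5, -0.1, -0.2]
width: 0.502
```

```bash
python3 hl.py s14
python3 - <<'E'
from h import *
from workcell import bot
b=bot.read_camera("top");cv2.imwrite("pics/t14.png",cv2.resize(b["frame"][110:370,150:290,::-1],None,fx=2.3,fy=2.3,interpolation=3))
E
```

```text
t 17.4 p [0.448  0.137  0.3284] r [-3.135 -0.179 -0.016] F [ 0.5 -0.1 -0.2] T [-0.02  0.01  0.05] w 0.502 q [ 0.24 -0.19  1.9  -0.    1.42  0.13]
loc [-0.1947 -0.0009  0.2174] R 0.29183568087182665 vs 0.2026079958935481 theta 0.5656406641104126
```

View pics/s14.png

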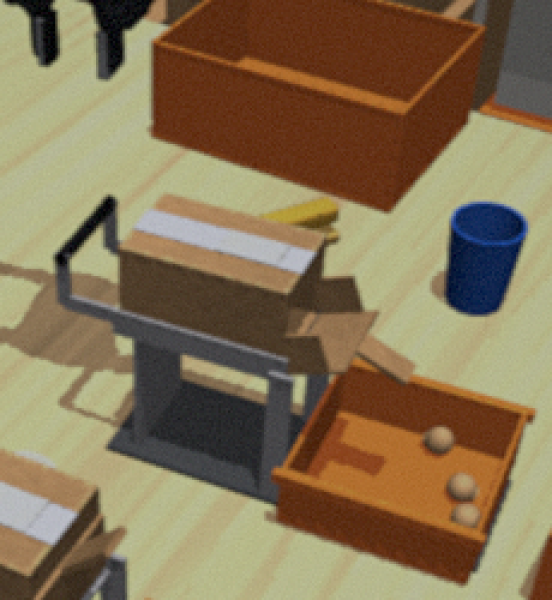

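View pics/t14.png

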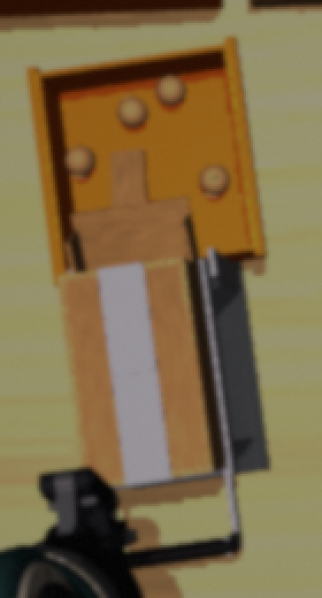

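Final views: 4 knobs lie in the tote (top crop (132,111), (171,90), (80,160), (214,180)). The bar is back at its starting pixels, the spout is still out, and the gripper is clear with no contact force. I hand in.

Run:
```python
from workcell import bot
print(bot.finish_job())
```

```text
the job is handed in; nothing more can be done
None
```

The job is done and handed in at about 17.5 s. At the stand with the empty tote, I pulled the spout out by its tab, then tipped the carton by its handle bar until it emptied. I then lowered it, let go and backed clear.

**Last checks:**
- **Knobs:** The top view shows all four knobs in the tote. The scene camera shows only three after lowering, most likely because the near wall hides the fourth; all four showed in it during the pour.
- **Carton:** It lies level, with the bar back within about 1 px of where it started.
- **Arm:** The gripper is about 0.12 m above the bar with no contact force. The other stand was not touched.

**Where readings fell short or disagreed:**
- **Spout angle:** The camera overlay put it between 1.1 and 1.2 rad, slightly under the stop. During the pull the force rose to about 9 N and the carton began to lift, so I judge it was at the stop.
- **Carton during the pull:** At the end of the pull the carton lifted by a few hundredths of a rad, and it settled level again when I released the tab.
- **Tip angle:** I tipped to about 0.77 rad, less than the suggested 1.0, because all four knobs had already poured out.

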